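Set the rotary stage to the marked angle and store it

TASK

Set the rotary stage on the bench: with closed fingers, push the upright steel post round from its side until the dial's yellow index line meets the white line on the green target rider. Only then press the blue button on the base right down to store the angle, and let it come up again, with the lines still meeting. Push and press only: do not take the post between the fingers, and leave the vial, weighing bottle and beaker beside the stage where they stand.

Things in the scene. Friction and masses are not known exactly. Their poses are not given: they have to be found in the camera images.
- stage: Fixed grey base plate, 225 x 170 x 22 mm, of a manual rotary stage, carrying a graduated aluminium ring (152 mm across, top at z = 30 mm). Origin: on the bench under the dial's axis; z up; the plate reaches from -135 to +90 mm along its x and +-85 mm along y; the button lies along its -x, on the robot's side. A solid window sill and casing stand to the left beyond it.
- dial (a joint): Angle of the flat black dial (124 mm across, face at z = 40 mm) about the vertical axis through the stage's origin, counterclockwise from above; 0 = yellow line along the stage's +x. Turns either way over a full turn and stays where left (friction 0.08 N m, about 2 N at the post). Only the post and a cap 34 mm wide and 2 mm high at the middle stand above its face.
- index_tip (a point): Outer end of the yellow index line (3 mm wide) on the black dial, 62 mm from the axis, at z = 40 mm. Turns with the dial.
- post_top (a point): Centre of the top of the upright round steel post on the dial: 14 mm thick, 34 mm tall, from z = 40 to 74 mm, 45 mm from the axis, exactly opposite the yellow line. It runs freely only along its circle: push it square to the radius (a flat finger that comes at it slantwise can jam against it). Turns with the dial.
- target_tip (a point): Inner end of the white line on the green target rider, 62 mm from the dial's axis, at z = 40 mm. The rider (18 x 14 mm, top at z = 40 mm) is fixed to the ring. The dial is set when index_tip is at this point.
- store_top (a point): Centre of the top of the round blue push button (26 mm across) on the base, 102 mm from the dial's axis; pressed straight down; goes down with the button.
- store (a joint): Travel of the blue button, 0 = up, 0.006 m = fully down; a spring pushes it back; about 5 N presses it fully down.
- vial: Loose brown vial with a black cap, 33 mm wide, 58 mm tall, beside the stage. Origin: centre of its underside.
- weigher: Loose clear weighing bottle with lid and blue contents, 36 mm wide, 60 mm tall, beside the stage. Origin: centre of its underside.
- beaker: Loose small glass beaker, 51 mm wide, 60 mm tall, beside the stage. Origin: centre of its underside.

How it is judged:
By the outcome, as a careful person would: the job done as asked, in the order asked, and still so for the second after the job is handed in, with the robot touching nothing.
It also fails if it takes over 64 s, if anything falls off the work surface, if the arm or the gripper's body presses on something with over 40 N, if the wrist force passes 120 N, or if a joint passes its speed limit or range.

ROBOT

A 6-joint arm with a two-finger parallel gripper is mounted at the origin on the work surface; the furniture and walls round the work are solid. World frame = base frame: x ahead of the robot, y to its left, z up, the work surface at z = 0. Lengths are in mm, angles in rad, forces in N, time in s.
With the tool pointing down it reaches from about 350 to 950 mm from the base axis. Payload 17.4 kg.
Tool frame: the origin (TCP) lies between the finger pads; the fingertips stand 17 mm ahead of it and the grasp point (between the pads) lies 2 mm behind it (arm.tips_ahead is the distance from the TCP to the fingertips, in mm); z points along the fingers, y is the direction in which the jaws open and shut (so a half turn about z gives the same grasp; the last joint's range is limited). The gripper opens to 93 mm and grips with 3 to 60 N. Pads are 15 mm wide; open, the fingers measure 128 mm over their backs; the gripper's body (75 mm by 188 mm) begins 65 mm behind the grasp point.
Start: joints at [1.281, 0.116, 1.442, -0, 1.584, -0.038], TCP at [168.182, 653.718, 195.746] pointing down, gripper open.
Joint ranges: [-2.83, 2.83], [-0.83, 2.19], [0.07, 2.5], [-1.14, 4.28], [0.01, 3], [-2.97, 2.97]. Speed limits (rad/s): [1.89, 1.89, 2.22, 3.14, 3.14, 3.14].

INTERFACE

Orientations are given as a 3x3 rotation matrix whose columns are the frame's x, y, z axes.
In Python, from station import arm, viewer, workorder gives the robot as it stands. The module is installed in compiled form; this text tells all that it offers.
- The arm moves only by the tool send_rows, never from a script. Its argument "deltas" is a list that holds one entry, the list of rows, each a list of 7 numbers: the shift along the tool's x, y, z in units of 20 cm (1.0 is 20 cm), then the turn, a rotation vector about the tool's x, y, z in units of pi/2 rad (1.0 is pi/2 rad), then the opening, from 0 (shut) to 1 (fully open). In form: [[[x, y, z, wx, wy, wz, jaw], ...]]. A call has 1 to 20 rows; each row is the pose to reach, as a shift and turn from the pose commanded when the call began, along the tool's axes at that moment; what a row does not reach only later rows make up. A row lasts 1/12 s, in which the tool goes at most 41.7 mm and 7.16 degrees, less where a joint would pass 70% of its speed; a pose out of reach is approached as far as the arm can. A call with a number of a shift or a turn outside -1 to 1 is refused whole. A call with a gripper value outside its range is refused whole. The fingers move at their own pace and stop on an object; "grip_force" is the grip in N (left out, the last holds). Time passes only in rows, so rows that repeat a pose let the fingers close. It gives the time, the measured TCP pose, the force and the opening at its end, in the units of the state.
- arm.state(): the state, without advancing time (a new reading comes with each control period).
- viewer.camera(name): name is "scene" or "top" or "wrist"; returns the picture (420x560x3 uint8, red, green, blue); there is no depth.
- viewer.calibration(name): a dict with "intrinsics" (3x3 intrinsics, pixels), "k1" (the pictures are not rectified: a ray, as slopes to the right and down, at radius r is drawn at 1 + k1 r^2 times it, then the intrinsics apply), "R" (3x3) and "t" (3): a world point X has camera coordinates R X + t. Camera axes: x right, y down, z forward; pixel columns grow to the right and rows downward; lengths in mm; the calibration is good to about 2 mm. A picture is of the moment at which its call begins: read the wrist's pose just before it. calibration takes no time and is no camera call; for the wrist camera it gives the pose at the moment of the call.
- workorder.finish_job(): hands the job in, once; it reports no verdict.
The state is a dict: "clock": time; "joints": joint angles; "joint_vel": joint speeds; "tau": joint torques, N m; "tcp_pos": TCP position; "ee_rot": TCP orientation; "contact_force": force on the tool from outside, world axes, zero at the start; "torque": the same for the moment, N m; "gripper_width": opening from 0.0 (shut) to 1.0 (fully open).
Only numpy, scipy, OpenCV 4.12 (cv2) and the standard library are available. Lean on these libraries where they do the work, as an engineer would, in place of code of your own. Each camera call takes 0.05 s, during which the arm holds its last target.

## Working session

There is one attempt and no reset: what is moved stays moved. The work goes in short steps, Python scripts to look and compute and a tool call to move; the robot and the scene stay as the last step left them, time stands still between calls to the robot, and variables do not carry over. Pictures are saved under pics/ and viewed, and the job is handed in when it is done.

Besides the shell and the picture viewer there is one more tool, called after ">>>" as a command line: name --argument value ..., lists and objects as JSON in quotes. send_rows: Moves the arm, as the interface text tells. Shifts and turns lie within -1 to 1; 1 stands for 20 cm of shift or pi/2 rad of turn. Its arguments: {"type":"object","properties":{"deltas":{"type":"array","items":{"type":"array","items":{"type":"array","items":{"type":"number","minimum":-1,"maximum":1}}}},"grip_force":{"type":"number"}},"required":["deltas"]}

```bash
mkdir -p pics; python3 - <<'E'
from station import arm, viewer
import cv2,numpy as np
s=arm.state();print(s)
for n in("scene","top","wrist"):
    im=viewer.camera(n);cv2.imwrite(f"pics/{n}0.png",im[:,:,::-1]);c=viewer.calibration(n);print(n,c)
E
```

```text
{'clock': 0.0, 'joints': array([ 1.28119198e+00,  1.16484640e-01,  1.44225938e+00,  2.12812926e-05,
        1.58399069e+00, -3.77973852e-02]), 'joint_vel': array([ 0.00086752, -0.00205385, -0.00099818,  0.00182279, -0.00281955,
       -0.00153409]), 'tau': array([-3.31317991e-03, -7.21258235e+01, -6.22593284e+01,  7.78602809e-02,
        2.40504602e-02, -1.05590132e-04]), 'tcp_pos': array([168.1147543 , 653.49602302, 195.00975352]), 'ee_rot': array([[-9.68463848e-01,  2.49153879e-01, -3.46534943e-04],
       [ 2.49154112e-01,  9.68463238e-01, -1.08842452e-03],
       [ 6.44211612e-05, -1.14044041e-03, -9.99999348e-01]]), 'contact_force': array([ 0.02768881, -0.13135698,  0.53304244]), 'torque': array([ 0.03469666, -0.02972161, -0.05183151]), 'gripper_width': 1.001722527907205}
scene {'intrinsics': array([[440.36617981,   0.        , 273.67776746],
       [  0.        , 440.36617981, 207.78124774],
       [  0.        ,   0.        ,   1.        ]]), 'k1': -0.016529838365161247, 'R': array([[ 0.53726154, -0.84327258,  0.01553685],
       [-0.60228813, -0.39649216, -0.69285134],
      
[... 227 characters left out ...]
    [  0.        ,   0.        ,   1.        ]]), 'k1': -0.0010969479028263998, 'R': array([[-0.01533762, -0.99966214,  0.02098486],
       [-0.99485219,  0.01315457, -0.10047921],
       [ 0.10016921, -0.02241794, -0.99471783]]), 't': array([  2.96729021, 547.7718371 , 880.66850461])}
wrist {'intrinsics': array([[317.39317945,   0.        , 280.78797976],
       [  0.        , 317.39317945, 214.00423463],
       [  0.        ,   0.        ,   1.        ]]), 'k1': -0.00816342819698391, 'R': array([[ 0.24940019,  0.96839921, -0.00158304],
       [ 0.93982781, -0.24164715,  0.24151674],
       [ 0.23350209, -0.06172211, -0.97039536]]), 't': array([-674.19041392,  -28.18630654,  389.18690443])}
```

View pics/scene0.png

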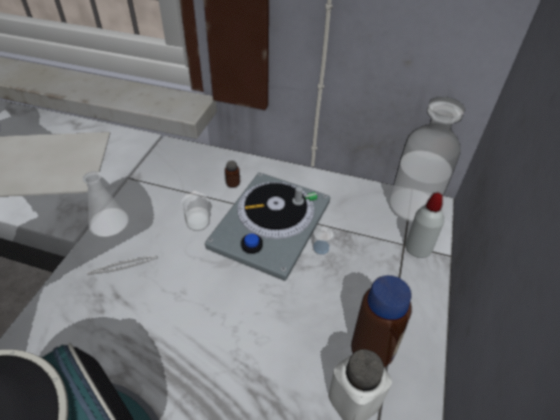

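View pics/top0.png

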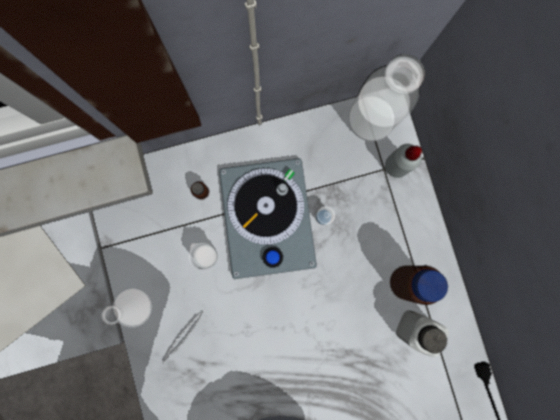

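View pics/wrist0.png

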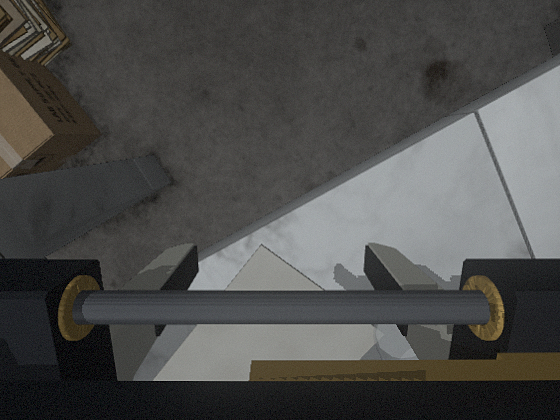

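The top view shows the dial axis at about (266,205), the post at (283,190), the yellow tip at (245,226), the green rider at (289,174) and the button at (272,257). Next I'll measure these.

```bash
cat > h.py <<'E'
import cv2,numpy as np
def ray(c,px):
    K=c["intrinsics"];d=(np.array(px,float)-K[:2,2])/np.array([K[0,0],K[1,1]])
    u=d.copy()
    for _ in range(20): u=d/(1+c["k1"]*(u@u))
    R=c["R"];return -R.T@c["t"],R.T@np.array([u[0],u[1],1])
def onz(c,px,z):
    o,d=ray(c,px);return o+d*(z-o[2])/d[2]
def proj(c,X):
    q=c["R"]@np.array(X,float)+c["t"];u=q[:2]/q[2];u=u*(1+c["k1"]*(u@u));K=c["intrinsics"]
    return np.array([K[0,0]*u[0]+K[0,2],K[1,1]*u[1]+K[1,2]])
def mask(im,name):
    h=cv2.cvtColor(im,cv2.COLOR_RGB2HSV)
    lo,hi={"yellow":((15,120,120),(32,255,255)),"green":((50,100,60),(85,255,255)),"blue":((105,150,80),(128,255,255))}[name]
    return cv2.inRange(h,lo,hi)
def blobs(im,name,amin=4):
    n,l,s,ce=cv2.connectedComponentsWithStats(mask(im,name))
    return [(ce[i].round(2),s[i][4],np.argwhere(l==i)[:,::-1]) for i in range(1,n) if s[i][4]>=amin]
E
python3 - <<'E'
from h import *
from station import viewer
for n in("top","scene"):
    c=viewer.calibration(n);im=cv2.imread(f"pics/{n}0.png")[:,:,::-1].copy()
    for k,z in(("yellow",40),("green",40),("blue",34)):
        for ce,a,p in blobs(im,k):print(n,k,ce,a,onz(c,ce,z).round(1), "ext",p.min(0),p.max(0))
    x0,y0=(190,140) if n=="top" else (170,150)
    cr=im[y0:y0+145,x0:x0+180]
    cv2.imwrite(f"pics/{n}0z.png",cv2.resize(cr,None,fx=4,fy=4,interpolation=cv2.INTER_CUBIC)[:,:,::-1])
    # ring: dial black ellipse
    hsv=cv2.cvtColor(im,cv2.COLOR_RGB2HSV)
    m=cv2.inRange(hsv,(0,0,0),(180,255,60));m[:y0]=0;m[y0+145:]=0;m[:,:x0]=0;m[:,x0+180:]=0
    cs,_=cv2.findContours(m,cv2.RETR_EXTERNAL,cv2.CHAIN_APPROX_NONE)
    for q in cs:
        if cv2.contourArea(q)>200:
            P=np.array([onz(c,p,40)[:2] for p in q[:,0]],np.float32)
            print(n,"dark",cv2.contourArea(q),cv2.fitEllipse(cv2.convexHull(P)))
E
```

```text
top yellow [249.19 220.63] 43 [525.6  52.9  40. ] ext [243 214] [256 227]
top green [287.3 171.9] 20 [621.3 -23.4  40. ] ext [285 169] [290 175]
top green [291.29 175.05] 21 [614.9 -31.1  40. ] ext [289 172] [294 178]
top blue [272.45 256.98] 160 [454.2   8.3  34. ] ext [266 250] [279 264]
top blue [431.31 286.45] 508 [ 392.1 -301.6   34. ] ext [418 271] [444 300]
top blue [445. 287.] 5 [ 390.5 -328.6   34. ] ext [445 285] [445 289]
top dark 300.5 ((455.2423095703125, 9.266488075256348), (37.73409652709961, 39.90959930419922), 136.88375854492188)
top dark 2762.5 ((556.1888427734375, 21.188522338867188), (119.60163116455078, 120.05563354492188), 145.36483764648438)
scene yellow [255.14 205.91] 22 [529.2  51.9  40. ] ext [249 205] [262 207]
scene green [312.63 197.43] 30 [611.9 -30.7  40. ] ext [308 195] [316 199]
scene blue [251.3  240.08] 157 [457.8  12.   34. ] ext [244 234] [258 246]
scene blue [390.84 313.26] 159 [ 454.9 -262.3   34. ] ext [378 308] [406 317]
scene dark 1878.0 ((553.3737182617188, 20.3776798248291), (119.71063995361328, 124.02527618408203), 122.01864624023438)
```

View pics/top0z.png

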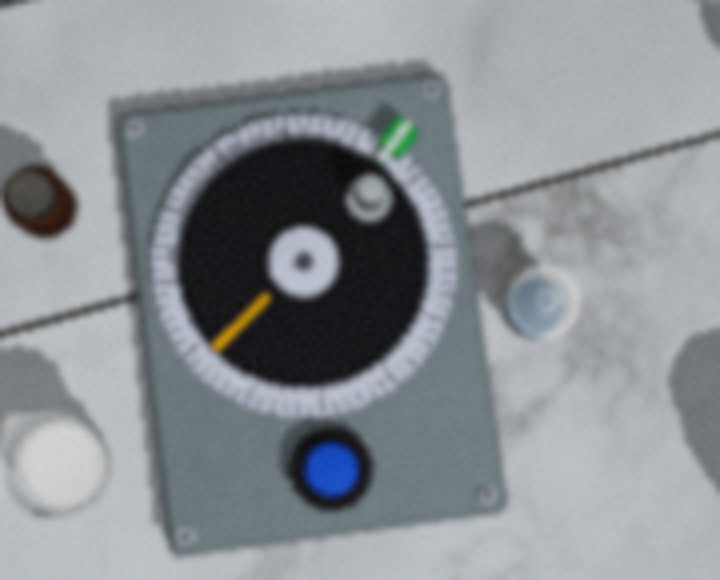

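View pics/scene0z.png

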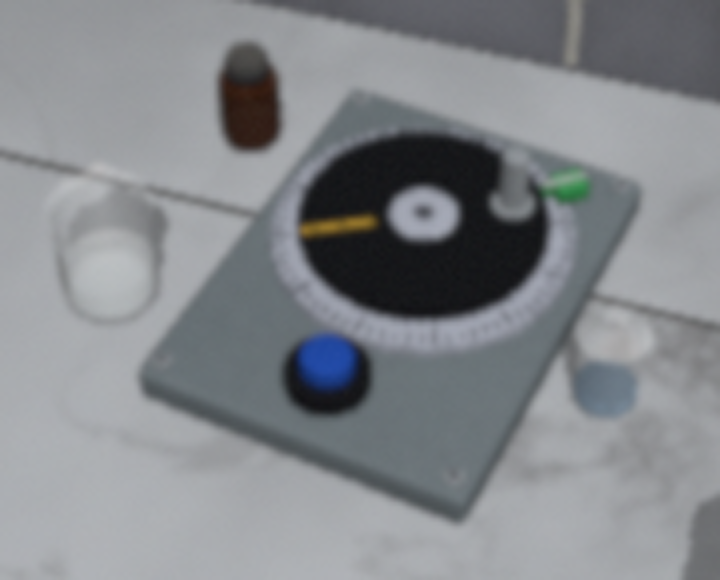

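```bash
python3 - <<'E'
from h import *
from station import viewer,arm
c=viewer.calibration("top")
for z in(0,100,200):print(z,[onz(c,p,z).round(0)[:2] for p in((150,190),(105,210),(110,315),(200,125),(403,75))])
w=viewer.calibration("wrist");s=arm.state()
o=-w["R"].T@w["t"];R=s["ee_rot"]
print("cam in tool",R.T@(o-s["tcp_pos"]),"\n",(w["R"]@R).round(3))
# where is optical hit z=40
A=np.array([555.5,21]);
for n,px in(("top",(245,225.5)),):print(onz(c,px,40))
# flask height across views: tip scene
cs=viewer.calibration("scene")
def tri(a,b):
    o1,d1=ray(c,a);o2,d2=ray(cs,b);M=np.c_[d1,-d2];t=np.linalg.lstsq(M,o2-o1,rcond=None)[0]
    return (o1+d1*t[0]+o2+d2*t[1])/2,np.linalg.norm(o1+d1*t[0]-o2-d2*t[1])
print("flask",tri((111,315),(93,177)));print("sill corner",tri((149,190),(212,103)),tri((138,140),(212,103)))
print("post top",tri((283,187.5),(299,190)))
E
```

```text
0 [array([594., 257.]), array([554., 347.]), array([344., 333.]), array([730., 155.]), array([ 835., -275.])]
100 [array([580., 231.]), array([544., 312.]), array([356., 299.]), array([700., 140.]), array([ 794., -244.])]
200 [array([565., 205.]), array([533., 276.]), array([368., 265.]), array([671., 125.]), array([ 754., -213.])]
cam in tool [ 6.64845038e+01 -1.82691325e-01 -1.88206907e+02] 
 [[-0.     1.     0.001]
 [-0.97  -0.    -0.242]
 [-0.242 -0.001  0.97 ]]
[516.18440129  61.12524743  40.        ]
flask (array([360.30721128, 287.14025951, 126.47723284]), np.float64(2.156947715299209))
sill corner (array([573.31115796, 194.53239149, 199.73581657]), np.float64(29.335887710421538)) (array([662.53820765, 248.14341661, 131.56129366]), np.float64(7.689893586584198))
post top (array([585.15601324, -12.9819102 ,  72.65221206]), np.float64(0.6099524189735608))
```

>>> send_rows --deltas '[[[0, 0, -0.15, 0, 0, 0, 0], [0, 0, -0.3, 0, 0, 0, 0], [-0.05, -0.045, -0.42, 0, 0, 0, 0], [-0.15, -0.135, -0.475, 0, 0, 0, 0], [-0.27, -0.24, -0.475, 0, 0, 0, 0], [-0.4, -0.355, -0.475, 0, 0, 0, 0], [-0.53, -0.47, -0.475, 0, 0, 0, 0], [-0.66, -0.585, -0.475, 0, 0, 0, 0], [-0.79, -0.7, -0.475, 0, 0, 0, 0], [-0.92, -0.82, -0.475, 0, 0, 0, 0], [-0.974, -0.867, -0.475, 0, 0, 0, 0]]]'

```text
clock: 1.07
tcp_pos: [315.2, 434.4, 291.0]
ee_rot: [[-0.968, 0.251, 0.001], [0.251, 0.968, -0.0], [-0.001, 0.0, -1.0]]
contact_force: [0.2, 0.9, -0.1]
gripper_width: 0.26
```

>>> send_rows --deltas '[[[-0.1, -0.09, 0, 0, 0, 0, 0], [-0.23, -0.205, 0, 0, 0, 0, 0], [-0.36, -0.32, 0, 0, 0, 0, 0], [-0.5, -0.445, 0, 0, 0, 0, 0], [-0.63, -0.56, 0, 0, 0, 0, 0], [-0.76, -0.675, 0, 0, 0, 0, 0], [-0.9, -0.8, 0, 0, 0, 0, 0], [-0.974, -0.867, 0, 0, 0, 0, 0]]]'

```text
clock: 1.73
tcp_pos: [460.4, 218.0, 290.6]
ee_rot: [[-0.968, 0.251, 0.0], [0.251, 0.968, -0.001], [-0.0, -0.001, -1.0]]
contact_force: [0.2, 0.4, -0.4]
gripper_width: 0.004
```

>>> send_rows --deltas '[[[-0.1, -0.09, 0, 0, 0, -0.07, 0], [-0.22, -0.195, 0, 0, 0, -0.14, 0], [-0.34, -0.3, 0, 0, 0, -0.21, 0], [-0.46, -0.41, 0, 0, 0, -0.28, 0], [-0.58, -0.515, 0.05, 0, 0, -0.35, 0], [-0.7, -0.62, 0.12, 0, 0, -0.42, 0], [-0.82, -0.73, 0.2, 0, 0, -0.49, 0], [-0.92, -0.82, 0.3, 0, 0, -0.56, 0], [-0.974, -0.867, 0.4, 0, 0, -0.63, 0], [-0.974, -0.867, 0.45, 0, 0, -0.638, 0], [-0.974, -0.867, 0.45, 0, 0, -0.638, 0]]]'

```text
clock: 2.65
tcp_pos: [603.7, 3.9, 197.7]
ee_rot: [[-0.733, -0.68, -0.004], [-0.68, 0.733, 0.0], [0.003, 0.003, -1.0]]
contact_force: [-0.4, 0.1, 0.1]
gripper_width: 0.005
```

```bash
python3 - <<'E'
from h import *
from station import viewer,arm
s=arm.state();print(s["clock"],s["tcp_pos"],s["ee_rot"].round(3),s["joints"],s["contact_force"],s["gripper_width"])
c=viewer.calibration("wrist");im=viewer.camera("wrist");cv2.imwrite("pics/w1.png",im[:,:,::-1])
for k,z in(("yellow",40),("green",40),("blue",34)):
    for ce,a,p in blobs(im,k,15):print(k,ce,a,onz(c,ce,z).round(1),p.min(0),p.max(0))
E
```

```text
2.65 [603.6686868    3.93159539 197.72401336] [[-0.733 -0.68  -0.004]
 [-0.68   0.733  0.   ]
 [ 0.003  0.003 -1.   ]] [-3.58100728e-02 -3.62563609e-02  1.59516418e+00  1.28759838e-04
  1.58704929e+00 -2.35466157e+00] [-0.3994203   0.13041126  0.11967527] 0.005259922965463554
yellow [361.5 177. ] 102 [526.8  53.4  40. ] [345 176] [378 178]
yellow [274.94 285.89] 18 [686.6  71.7  40. ] [274 281] [276 291]
yellow [286.72 291.92] 25 [682.8  87.4  40. ] [285 288] [288 296]
yellow [274.7 296.8] 30 [697.3  81.2  40. ] [273 293] [276 303]
yellow [286.79 304.17] 24 [694.6  98.5  40. ] [286 300] [288 309]
yellow [274.89 309.61] 28 [709.7  92.9  40. ] [273 306] [276 315]
yellow [286.56 316.8 ] 25 [707.3 110.   40. ] [285 313] [288 321]
yellow [274.77 326.47] 47 [726.9 108.5  40. ] [273 319] [276 336]
yellow [286.95 332.63] 19 [723.  125.4  40. ] [286 329] [288 336]
green [251.5  185.05] 78 [615.1 -28.9  40. ] [244 182] [259 188]
green [252.69 193.06] 54 [620.9 -22.1  40. ] [245 191] [260 195]
blue [383.2   97.25] 486 [452.6  11.   34. ] [371  85] [395 110]
```

View pics/w1.png

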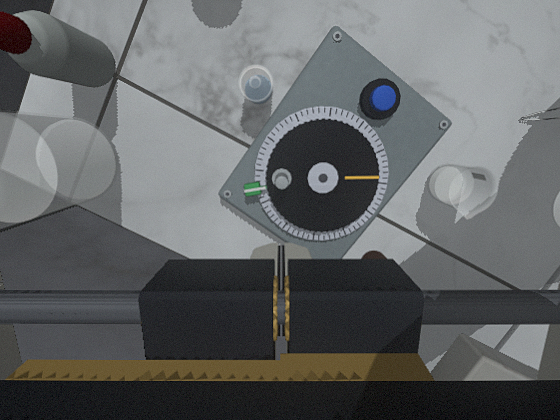

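The wrist view shows the dial cap at (323,178), the yellow line running right to (378,177), the post at (282,179) and the rider's white line at about (252,189). Next I'll write a routine for the angles.

```bash
cat >> h.py <<'E'
def measure(im,c,A0=(555,21),verbose=True):
    A0=np.array(A0,float)
    # dial circle via ring/dial boundary: sample radial profiles at z=40 for dark->light edge
    g=cv2.cvtColor(im,cv2.COLOR_RGB2GRAY).astype(np.float32)
    P=[]
    for a in np.arange(0,360,2):
        d=np.array([np.cos(np.radians(a)),np.sin(np.radians(a))])
        rr=np.arange(50,72,.25)
        px=np.array([proj(c,[*(A0+r*d),40]) for r in rr],np.float32)
        v=cv2.remap(g,px[:,0].reshape(-1,1),px[:,1].reshape(-1,1),cv2.INTER_LINEAR)[:,0]
        i=np.argmax(np.gradient(cv2.GaussianBlur(v.reshape(-1,1),(1,9),0)[:,0]))
        if v[:i].size>8 and v[:max(i-6,1)].max()<75 and v[min(i+10,len(v)-1)]>90:P.append(A0+rr[i]*d)
    P=np.array(P)
    for _ in range(4):
        M=np.c_[2*P,np.ones(len(P))];x=np.linalg.lstsq(M,(P**2).sum(1),rcond=None)[0];r=np.sqrt(x[2]+x[:2]@x[:2])
        e=np.linalg.norm(P-x[:2],axis=1)-r;P=P[abs(e)<max(2*e.std(),.5)]
    A=x[:2]
    def near(name,lo,hi):
        m=mask(im,name);q=np.argwhere(m)[:,::-1]
        W=np.array([onz(c,p,40)[:2] for p in q])-A if len(q) else np.zeros((0,2));
        n=np.linalg.norm(W,axis=1);return W[(n>lo)&(n<hi)]
    Y=near("yellow",15,66);G=near("green",58,90)
    ang=lambda W:np.degrees(np.arctan2(*W.mean(0)[::-1])) if len(W) else None
    # white line: brightest gap between greens, by radial sampling at r 64..76
    ga=ang(G);aa=np.arange(ga-12,ga+12,.2);pr=0
    hs=cv2.cvtColor(im,cv2.COLOR_RGB2HSV)[:,:,1].astype(np.float32)
    for r_ in np.arange(66,76,1):
        px=np.array([proj(c,[*(A+r_*np.array([np.cos(np.radians(t)),np.sin(np.radians(t))])),40]) for t in aa],np.float32)
        pr=pr+cv2.remap(hs,px[:,0].reshape(-1,1),px[:,1].reshape(-1,1),cv2.INTER_LINEAR)[:,0]
    k=abs(aa-ga)<5;w=np.clip(np.median(pr[k])-pr,0,None)*k;wa=(w*aa).sum()/w.sum()
    ya=ang(Y)
    if verbose:print("axis",A.round(2),"r",r.round(2),"n",len(P),"| yellow",ya,len(Y),"| green mean",ga,len(G),"white",wa,"| todo(yellow-white)",None if ya is None else ya-wa)
    return A,ya,wa
E
python3 - <<'E'
from h import *
from station import viewer
w=viewer.calibration("wrist")
for n,c,f in(("wrist",w,"w1"),("top",viewer.calibration("top"),"top0"),("scene",viewer.calibration("scene"),"scene0")):
    im=cv2.imread(f"pics/{f}.png")[:,:,::-1].copy();print(n);A,ya,wa=measure(im,c)
    ce,a,p=[b for b in blobs(im,"blue",100)][0]
    for z in (30,36):print("button",onz(c,ce,z)[:2],np.linalg.norm(onz(c,ce,z)[:2]-A))
c1,c2=w,viewer.calibration("top")
E
```

```text
wrist
axis [557.    23.02] r 62.06 n 141 | yellow 133.30660986837646 102 | green mean -38.230678060641175 132 white -37.31260670523106 | todo(yellow-white) 170.6192165736075
button [451.56529601  12.5839577 ] 105.949887330617
button [453.30854159  11.68350314] 104.30922927847479
top
axis [555.77  21.01] r 61.56 n 137 | yellow 133.4272058670288 43 | green mean -37.838205502004556 41 white -37.64278615973149 | todo(yellow-white) 171.06999202676027
button [454.19297511   8.31084939] 102.36812751713326
button [454.21021394   8.35874657] 102.34508822849075
scene
axis [553.32  20.29] r 62.49 n 136 | yellow 127.5739889957474 25 | green mean -41.04873995463197 30 white -42.1299786661114 | todo(yellow-white) 169.7039676618588
button [460.45292923  13.99478636] 93.0794214486714
button [456.42249156  11.06939082] 97.33432462535322
```

>>> send_rows --deltas '[[[0, 0, 0.12, 0, 0, 0, 0], [0, 0, 0.28, 0, 0, 0, 0], [0, 0, 0.44, 0, 0, 0, 0], [0, 0, 0.57, 0, 0, 0, 0], [0, 0, 0.64, 0, 0, 0, 0], [0, 0, 0.658, 0, 0, 0, 0], [0, 0, 0.658, 0, 0, 0, 0], [0.01, 0, 0.658, 0, 0, 0, 0], [0.02, 0, 0.658, 0, 0, 0, 0], [0.03, 0, 0.658, 0, 0, 0, 0], [0.035, 0, 0.658, 0, 0, 0, 0], [0.035, 0, 0.658, 0, 0, 0, 0]]]'

```text
clock: 3.7
tcp_pos: [599.5, -0.7, 69.8]
ee_rot: [[-0.732, -0.682, 0.001], [-0.682, 0.732, -0.0], [-0.001, -0.001, -1.0]]
contact_force: [0.3, -0.7, -0.1]
gripper_width: 0.006
```

```bash
python3 - <<'E'
from h import *
from station import viewer,arm
s=arm.state();print(s["clock"],s["tcp_pos"],s["contact_force"])
A=np.array([556,21.5,0]);d=A-s["tcp_pos"];print("axis in tool",(s["ee_rot"].T@d).round(1))
for n in("wrist","top"):
    c=viewer.calibration(n);im=viewer.camera(n);cv2.imwrite(f"pics/{n}2.png",im[:,:,::-1])
    try: measure(im,c)
    except Exception as e:print(n,e)
for st in(4.5,):
  for k in range(1,21):
    t=np.radians(st*k);x,y=14.5,45
    print([round((x*(1-np.cos(t))+y*np.sin(t))/200,3),round((y*(1-np.cos(t))-x*np.sin(t))/200,3),0,0,0,round(st*k/90,3),0],end=", ")
E
```

```text
3.7 [599.49975876  -0.71550406  69.84640072] [ 0.25513142 -0.6915908  -0.11808524]
axis in tool [16.7 46.  69.8]
axis [556.38  21.61] r 61.61 n 101 | yellow 132.72426181401798 259 | green mean -38.629108840822965 367 white -37.25576698642523 | todo(yellow-white) 169.98002880044322
top unsupported operand type(s) for -: 'NoneType' and 'int'
[np.float64(0.018), np.float64(-0.005), 0, 0, 0, 0.05, 0], [np.float64(0.036), np.float64(-0.009), 0, 0, 0, 0.1, 0], [np.float64(0.055), np.float64(-0.011), 0, 0, 0, 0.15, 0], [np.float64(0.073), np.float64(-0.011), 0, 0, 0, 0.2, 0], [np.float64(0.092), np.float64(-0.011), 0, 0, 0, 0.25, 0], [np.float64(0.11), np.float64(-0.008), 0, 0, 0, 0.3, 0], [np.float64(0.128), np.float64(-0.005), 0, 0, 0, 0.35, 0], [np.float64(0.146), np.float64(0.0), 0, 0, 0, 0.4, 0], [np.float64(0.163), np.float64(0.007), 0, 0, 0, 0.45, 0], [np.float64(0.18), np.float64(0.015), 0, 0, 0, 0.5, 0], [np.float64(0.197), np.float64(0.024), 0, 0, 0, 0.55, 0], [np.float64(0.212), np.float64(0.034), 0, 0, 0, 0.6, 0], [np.float64(0.226), np.float64(0.046), 0, 0, 0, 0.65, 0], [np.float64(0.24), np.float64(0.058), 0, 0, 0, 0.7, 0], [np.float64(0.253), np.float64(0.072), 0, 0, 0, 0.75, 0], [np.float64(0.264), np.float64(0.087), 0, 0, 0, 0.8, 0], [np.float64(0.274), np.float64(0.102), 0, 0, 0, 0.85, 0], [np.float64(0.283), np.float64(0.118), 0, 0, 0, 0.9, 0], [np.float64(0.291), np.float64(0.135), 0, 0, 0, 0.95, 0], [np.float64(0.298), np.float64(0.152), 0, 0, 0, 1.0, 0],
```

View pics/wrist2.png

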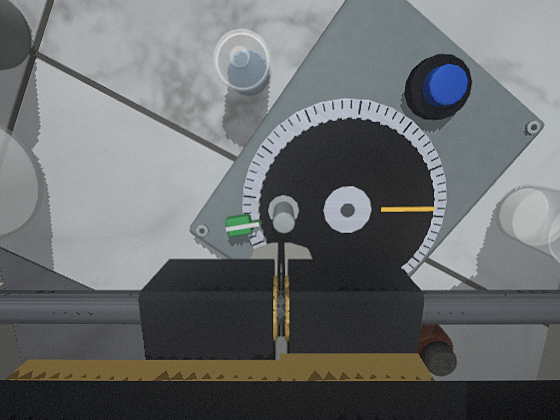

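>>> send_rows --deltas '[[[0.018, -0.005, 0, 0, 0, 0.05, 0], [0.036, -0.009, 0, 0, 0, 0.1, 0], [0.055, -0.011, 0, 0, 0, 0.15, 0], [0.073, -0.011, 0, 0, 0, 0.2, 0], [0.092, -0.011, 0, 0, 0, 0.25, 0], [0.11, -0.008, 0, 0, 0, 0.3, 0], [0.128, -0.005, 0, 0, 0, 0.35, 0], [0.146, 0, 0, 0, 0, 0.4, 0], [0.146, 0, 0, 0, 0, 0.4, 0]]]'

```text
clock: 4.55
tcp_pos: [577.8, -20.6, 69.2]
ee_rot: [[-0.993, -0.118, -0.0], [-0.118, 0.993, -0.0], [0.0, 0.0, -1.0]]
contact_force: [-0.6, -0.6, 0.2]
gripper_width: 0.007
```

```bash
cat > look.py <<'E'
from h import *
from station import viewer,arm
import sys
t=sys.argv[1]
s=arm.state();print(s["clock"],s["tcp_pos"].round(2),s["contact_force"].round(2),"yaw",np.degrees(np.arctan2(s["ee_rot"][1,0],s["ee_rot"][0,0]))%360)
A=np.array([556.2,21.6,0]);d=A-s["tcp_pos"];print("axis in tool",(s["ee_rot"].T@d).round(1))
for n in sys.argv[2:]:
    c=viewer.calibration(n);im=viewer.camera(n);cv2.imwrite(f"pics/{n}{t}.png",im[:,:,::-1])
    try: measure(im,c,(556.2,21.6))
    except Exception as e:print(n,e)
E
python3 look.py 3 wrist
```

```text
4.55 [577.76 -20.55  69.19] [-0.62 -0.61  0.15] yaw 186.75654710691492
axis in tool [16.4 44.4 69.2]
axis [556.1   21.85] r 61.56 n 122 | yellow 133.11144458182605 273 | green mean -34.158265789784764 7 white -38.00236496617187 | todo(yellow-white) 171.1138095479979
```

View pics/wrist3.png

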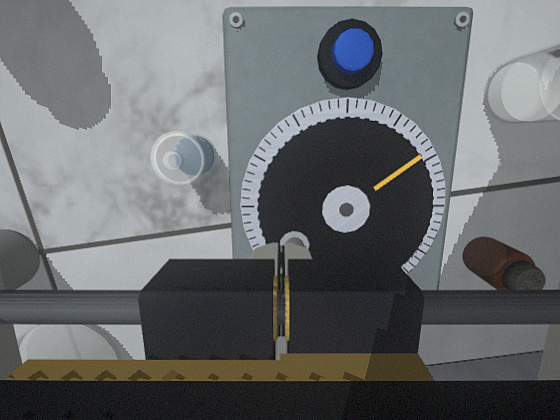

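```bash
python3 - <<'E'
from h import *
from station import viewer,arm
s=arm.state();c=viewer.calibration("wrist");R=s["ee_rot"];p=s["tcp_pos"]
for q in((0,0,17),(7.5,0,17),(7.5,17,17),(7.5,-17,17),(7.5,17,-17),(-7.5,0,17),(7.5,0,-60)):print(q,proj(c,p+R@np.array(q)).round(0))
for ph in(-47,-60,-50):
  a=np.radians(ph);X=np.array([556.2+45*np.cos(a),21.7+45*np.sin(a)]);print(ph,proj(c,[*X,74]).round(0),proj(c,[*X,40]).round(0),(R.T@(np.array([*X,74])-p)).round(1))
im=cv2.imread("pics/wrist3.png")[190:290,220:360];cv2.imwrite("pics/w3z.png",cv2.resize(im,None,fx=5,fy=5,interpolation=cv2.INTER_CUBIC))
E
```

```text
(0, 0, 17) [281. 236.]
(7.5, 0, 17) [281. 226.]
(7.5, 17, 17) [307. 226.]
(7.5, -17, 17) [256. 226.]
(7.5, 17, -17) [311. 242.]
(-7.5, 0, 17) [281. 247.]
(7.5, 0, -60) [282. 274.]
-47 [294. 262.] [292. 244.] [-9.9  8.1 -4.7]
-60 [286. 249.] [286. 232.] [-1.   3.  -4.7]
-50 [292. 259.] [291. 242.] [-8.   6.7 -4.7]
```

View pics/w3z.png

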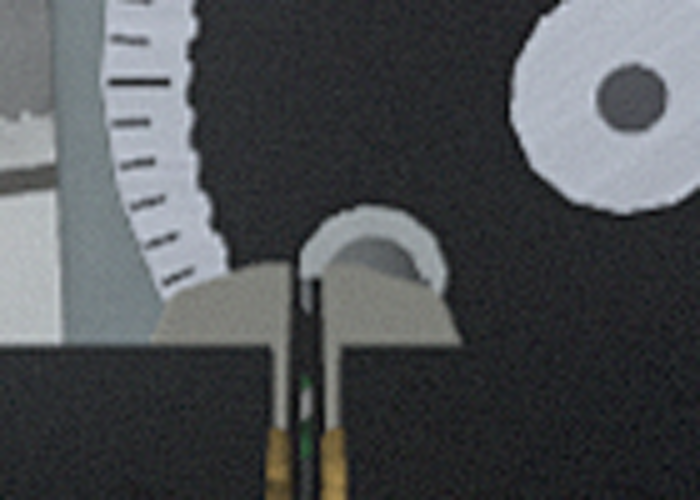

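```bash
python3 - <<'E'
from station import arm
print(arm.tips_ahead,[a for a in dir(arm) if a[0]!='_'])
E
python3 look.py 4 scene
```

```text
17.0 ['PlanningError', 'state', 'tips_ahead']
4.6 [578.03 -20.42  69.25] [ 0.42  0.37 -0.16] yaw 187.04742085620813
axis in tool [16.5 44.4 69.2]
axis [553.27  20.35] r 62.48 n 123 | yellow 127.23195440835384 39 | green mean -41.06521723376573 30 white -42.22505048967143 | todo(yellow-white) 169.45700489802527
```

```bash
python3 - <<'E'
import cv2
im=cv2.imread("pics/scene4.png")[120:280,190:390];cv2.imwrite("pics/s4z.png",cv2.resize(im,None,fx=3.7,fy=3.7,interpolation=cv2.INTER_CUBIC))
E
```

```text
(no output)
```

View pics/s4z.png

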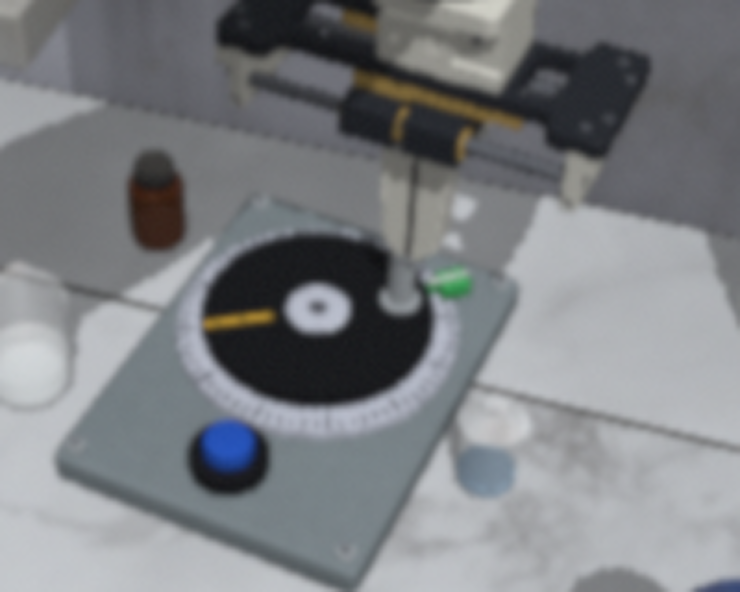

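```bash
python3 - <<'E'
from h import *
from station import viewer,arm
s=arm.state();c=viewer.calibration("scene");w=viewer.calibration("wrist");R=s["ee_rot"];p=s["tcp_pos"]
for z in(17,5,0,-10,-20):
  print(z,[(proj(c,p+R@np.array([x,y,z]))-[190,120])*3.7//1 for x,y in((0,0),(7.5,15),(7.5,-15))],[((proj(w,p+R@np.array([x,y,z]))-[220,190])*5)//1 for x,y in((7.5,0),(0,17),(7.5,17))])
E
```

```text
17 [array([407., 300.]), array([375., 300.]), array([428., 318.])] [array([306., 178.]), array([431., 231.]), array([433., 178.])]
5 [array([408., 283.]), array([376., 283.]), array([429., 302.])] [array([306., 204.]), array([439., 260.]), array([440., 204.])]
0 [array([409., 276.]), array([376., 277.]), array([430., 295.])] [array([306., 215.]), array([442., 273.]), array([443., 215.])]
-10 [array([410., 262.]), array([377., 263.]), array([431., 281.])] [array([306., 241.]), array([449., 301.]), array([451., 241.])]
-20 [array([411., 248.]), array([378., 248.]), array([433., 267.])] [array([307., 269.]), array([457., 332.]), array([459., 269.])]
```

The tips passed over the post. Both views put them about 13 mm behind the TCP, not 17 mm ahead as stated. I'll go back to the start pose, then lower by about 28 mm while watching the force.

>>> send_rows --deltas '[[[-0.035, 0.02, 0, 0, 0, -0.07, 0], [-0.065, 0.04, 0, 0, 0, -0.14, 0], [-0.09, 0.06, 0, 0, 0, -0.21, 0], [-0.115, 0.08, 0, 0, 0, -0.28, 0], [-0.13, 0.095, 0, 0, 0, -0.35, 0], [-0.138, 0.105, 0, 0, 0, -0.4, 0], [-0.138, 0.105, 0, 0, 0, -0.4, 0], [-0.138, 0.105, 0, 0, 0, -0.4, 0]]]'

```text
clock: 5.32
tcp_pos: [603.0, 4.0, 69.1]
ee_rot: [[-0.732, -0.681, -0.0], [-0.681, 0.732, -0.0], [0.0, 0.0, -1.0]]
contact_force: [-1.5, -0.5, -0.8]
gripper_width: 0.006
```

>>> send_rows --deltas '[[[0, 0, 0.03, 0, 0, 0, 0], [0, 0, 0.06, 0, 0, 0, 0], [0, 0, 0.09, 0, 0, 0, 0], [0, 0, 0.11, 0, 0, 0, 0], [0, 0, 0.13, 0, 0, 0, 0], [0, 0, 0.13, 0, 0, 0, 0]]]'

```text
clock: 5.82
tcp_pos: [602.4, 3.8, 42.0]
ee_rot: [[-0.732, -0.682, -0.001], [-0.682, 0.732, 0.0], [0.001, 0.001, -1.0]]
contact_force: [0.7, -0.0, -0.4]
gripper_width: 0.004
```

```bash
python3 look.py 5 wrist scene;python3 - <<'E'
import cv2
im=cv2.imread("pics/scene5.png")[120:280,190:390];a=cv2.resize(im,None,fx=3.7,fy=3.7,interpolation=cv2.INTER_CUBIC)
cv2.imwrite("pics/s5z.png",a)
im=cv2.imread("pics/wrist5.png")[150:290,180:380];cv2.imwrite("pics/w5z.png",cv2.resize(im,None,fx=4,fy=4,interpolation=cv2.INTER_CUBIC))
E
```

```text
5.8167 [602.43   3.79  41.97] [ 0.68 -0.   -0.39] yaw 222.9744344378353
axis in tool [21.6 44.5 42. ]
axis [556.52  21.72] r 61.51 n 105 | yellow 129.29923974624256 365 | green mean -38.74528307967427 499 white -37.35751804885648 | todo(yellow-white) 166.65675779509905
axis [553.16  20.39] r 62.51 n 128 | yellow 127.40401821362437 37 | green mean -41.032874205087005 30 white -42.19401974770828 | todo(yellow-white) 169.59803796133264
```

View pics/s5z.png

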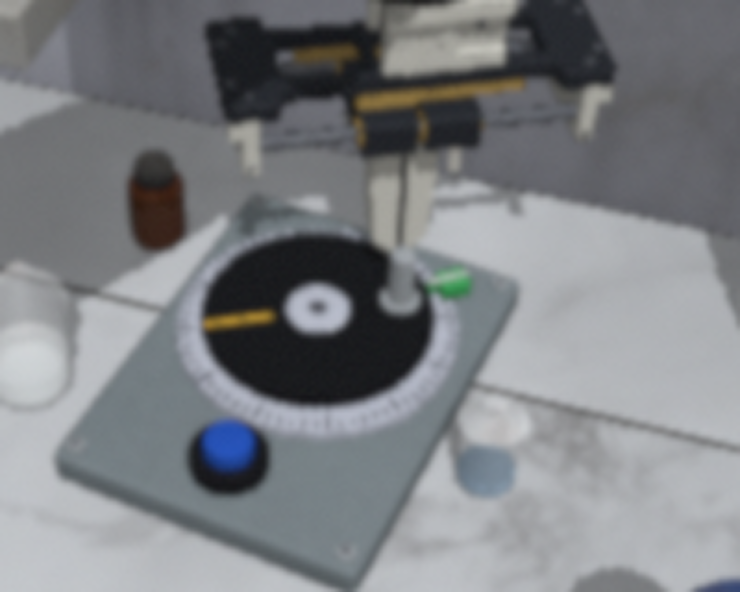

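View pics/w5z.png

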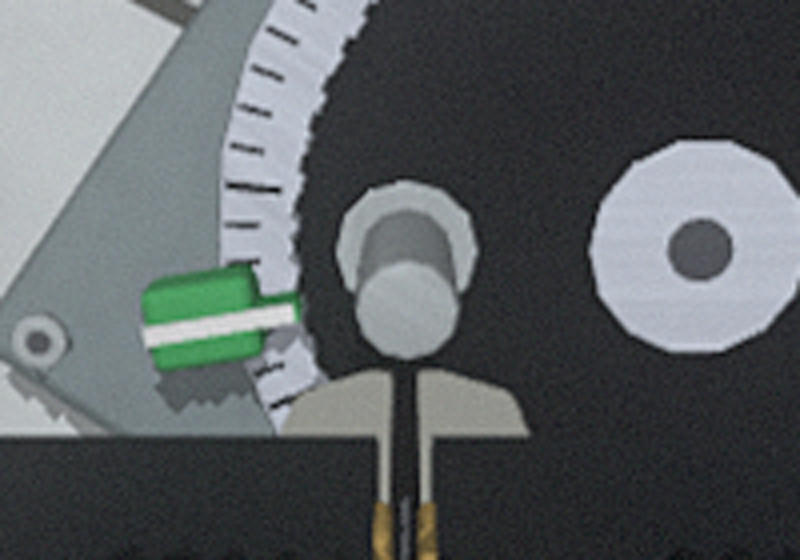

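```bash
python3 - <<'E'
from h import *
from station import viewer,arm
s=arm.state();c=viewer.calibration("scene");R=s["ee_rot"];p=s["tcp_pos"]
for z in(17,5,-5,-10,-15,-20,-25,-30):
  print(z,[(proj(c,p+R@np.array([x,y,z]))-[190,120])*3.7//1 for x,y in((0,0),(7.5,0),(7.5,15),(7.5,-15))])
a=np.radians(-47);print((proj(c,[556.2+45*np.cos(a),21.7+45*np.sin(a),74])-[190,120])*3.7,(proj(c,[556.2+45*np.cos(a),21.7+45*np.sin(a),40])-[190,120])*3.7)
im=cv2.imread("pics/scene5.png")[150:210,270:330];cv2.imwrite("pics/s5zz.png",cv2.resize(im,None,fx=10,fy=10,interpolation=cv2.INTER_CUBIC))
E
```

```text
17 [array([388., 289.]), array([391., 299.]), array([364., 302.]), array([418., 296.])]
5 [array([389., 274.]), array([392., 283.]), array([365., 287.]), array([419., 280.])]
-5 [array([390., 261.]), array([393., 270.]), array([366., 273.]), array([421., 267.])]
-10 [array([391., 254.]), array([394., 263.]), array([367., 267.]), array([421., 260.])]
-15 [array([391., 247.]), array([394., 257.]), array([367., 260.]), array([422., 253.])]
-20 [array([392., 240.]), array([395., 250.]), array([367., 253.]), array([422., 247.])]
-25 [array([392., 233.]), array([395., 243.]), array([368., 246.]), array([423., 240.])]
-30 [array([393., 227.]), array([396., 236.]), array([368., 239.]), array([424., 233.])]
[402.76897014 253.86046955] [399.16818369 299.84061993]
```

View pics/s5zz.png

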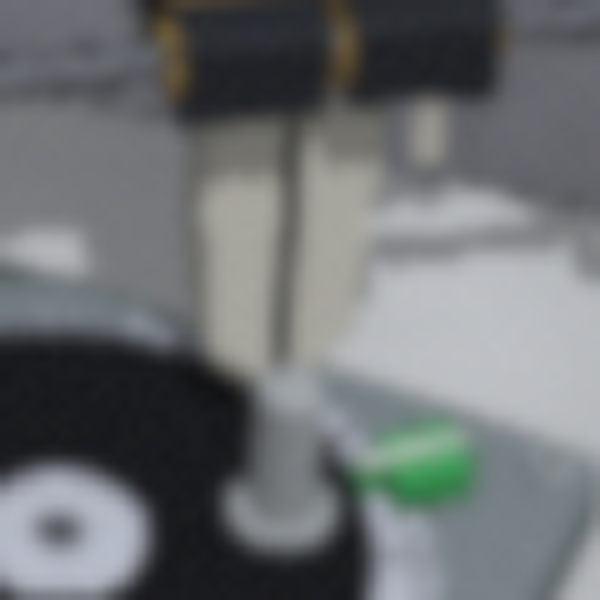

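>>> send_rows --deltas '[[[0, 0, 0.02, 0, 0, 0, 0], [0, 0, 0.04, 0, 0, 0, 0], [0, 0, 0.04, 0, 0, 0, 0], [0.01, 0, 0.04, 0, 0, 0, 0], [0.02, 0, 0.04, 0, 0, 0, 0], [0.03, 0, 0.04, 0, 0, 0, 0], [0.03, 0, 0.04, 0, 0, 0, 0]]]'

```text
clock: 6.5
tcp_pos: [598.4, -0.5, 35.3]
ee_rot: [[-0.732, -0.682, 0.0], [-0.682, 0.732, 0.0], [-0.0, -0.0, -1.0]]
contact_force: [0.5, -0.1, -0.0]
gripper_width: 0.0
```

>>> send_rows --deltas '[[[0.018, -0.005, 0, 0, 0, 0.05, 0], [0.036, -0.009, 0, 0, 0, 0.1, 0], [0.055, -0.011, 0, 0, 0, 0.15, 0], [0.073, -0.011, 0, 0, 0, 0.2, 0], [0.092, -0.011, 0, 0, 0, 0.25, 0], [0.092, -0.011, 0, 0, 0, 0.25, 0]]]'

```text
clock: 7.0
tcp_pos: [586.4, -14.7, 35.4]
ee_rot: [[-0.938, -0.346, 0.0], [-0.346, 0.938, -0.0], [-0.0, -0.0, -1.0]]
contact_force: [-0.2, 0.0, -0.1]
gripper_width: 0.007
```

```bash
sed -i 's/near("yellow",15,66)/near("yellow",30,64)/' h.py; python3 look.py 6 wrist
```

```text
7.0 [586.41 -14.72  35.36] [-0.23  0.03 -0.13] yaw 200.2519295266628
axis in tool [15.8 44.5 35.3]
wrist unsupported operand type(s) for -: 'NoneType' and 'int'
```

View pics/wrist6.png

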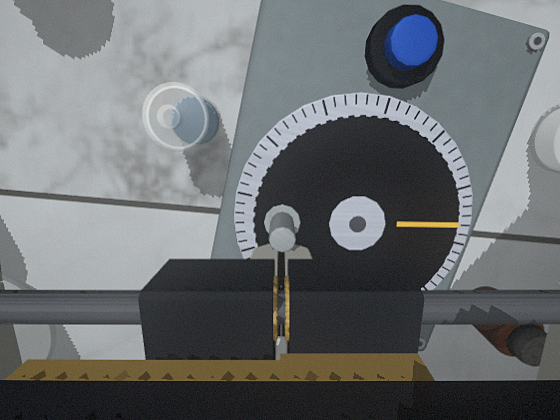

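The post now moves with the fingers: the yellow line has turned and lies at (397–460,224). Continuing the arc.

>>> send_rows --deltas '[[[0.018, -0.005, 0, 0, 0, 0.05, 0], [0.036, -0.009, 0, 0, 0, 0.1, 0], [0.055, -0.011, 0, 0, 0, 0.15, 0], [0.073, -0.011, 0, 0, 0, 0.2, 0], [0.092, -0.011, 0, 0, 0, 0.25, 0], [0.11, -0.008, 0, 0, 0, 0.3, 0], [0.128, -0.005, 0, 0, 0, 0.35, 0], [0.146, 0, 0, 0, 0, 0.4, 0], [0.163, 0.007, 0, 0, 0, 0.45, 0], [0.18, 0.015, 0, 0, 0, 0.5, 0], [0.197, 0.024, 0, 0, 0, 0.55, 0], [0.212, 0.034, 0, 0, 0, 0.6, 0], [0.226, 0.046, 0, 0, 0, 0.65, 0], [0.24, 0.058, 0, 0, 0, 0.7, 0], [0.24, 0.058, 0, 0, 0, 0.7, 0]]]'

```text
clock: 8.3
tcp_pos: [537.3, -20.3, 35.3]
ee_rot: [[-0.737, 0.676, 0.0], [0.676, 0.737, -0.0], [-0.0, -0.0, -1.0]]
contact_force: [0.0, -1.3, 0.0]
gripper_width: 0.004
```

```bash
python3 look.py 7 wrist
```

```text
8.3 [537.33 -20.32  35.35] [ 0.01 -1.35  0.03] yaw 137.43869194950128
axis in tool [14.5 43.6 35.3]
wrist unsupported operand type(s) for -: 'NoneType' and 'int'
```

View pics/wrist7.png

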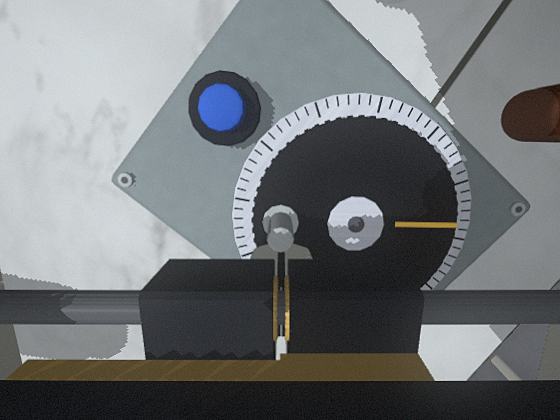

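>>> send_rows --deltas '[[[0.018, -0.005, 0, 0, 0, 0.05, 0], [0.036, -0.009, 0, 0, 0, 0.1, 0], [0.055, -0.011, 0, 0, 0, 0.15, 0], [0.073, -0.011, 0, 0, 0, 0.2, 0], [0.092, -0.011, 0, 0, 0, 0.25, 0], [0.11, -0.008, 0, 0, 0, 0.3, 0], [0.128, -0.005, 0, 0, 0, 0.35, 0], [0.146, 0, 0, 0, 0, 0.4, 0], [0.163, 0.007, 0, 0, 0, 0.45, 0], [0.18, 0.015, 0, 0, 0, 0.5, 0], [0.197, 0.024, 0, 0, 0, 0.55, 0], [0.212, 0.034, 0, 0, 0, 0.6, 0], [0.226, 0.046, 0, 0, 0, 0.65, 0], [0.24, 0.058, 0, 0, 0, 0.7, 0], [0.253, 0.072, 0, 0, 0, 0.75, 0], [0.264, 0.087, 0, 0, 0, 0.8, 0], [0.264, 0.087, 0, 0, 0, 0.8, 0]]]'

```text
clock: 9.77
tcp_pos: [510.4, 28.6, 35.1]
ee_rot: [[0.414, 0.91, -0.0], [0.91, -0.414, 0.0], [-0.0, -0.001, -1.0]]
contact_force: [-0.0, -0.1, -0.1]
gripper_width: 0.006
```

```bash
python3 look.py 8 wrist top
```

```text
9.7667 [510.4   28.62  35.14] [-0.03 -0.11 -0.1 ] yaw 65.5429369663741
axis in tool [12.6 44.6 35.1]
axis [555.94  23.08] r 61.62 n 95 | yellow -28.454045788540693 308 | green mean -36.59427676243433 526 white -37.39199856458841 | todo(yellow-white) 8.93795277604772
axis [661.97  45.98] r 45.86 n 10 | yellow None 0 | green mean -118.67267817375068 13 white -117.13728494298626 | todo(yellow-white) None
```

View pics/wrist8.png

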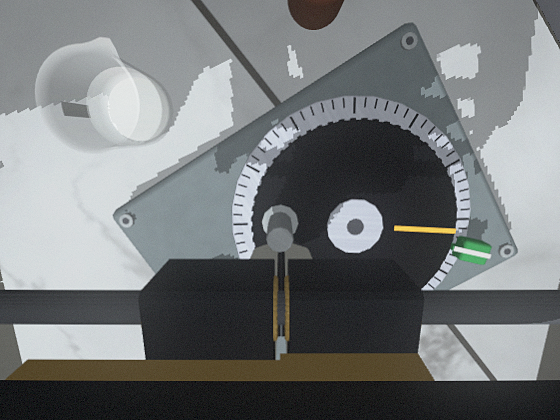

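>>> send_rows --deltas '[[[0.01, -0.002, 0, 0, 0, 0.026, 0], [0.019, -0.004, 0, 0, 0, 0.052, 0], [0.027, -0.006, 0, 0, 0, 0.078, 0], [0.027, -0.006, 0, 0, 0, 0.078, 0], [0.027, -0.006, 0, 0, 0, 0.078, 0]]]'

```text
clock: 10.28
tcp_pos: [511.6, 33.5, 35.1]
ee_rot: [[0.519, 0.855, -0.0], [0.855, -0.519, 0.0], [0.0, -0.0, -1.0]]
contact_force: [-1.2, -0.1, -0.1]
gripper_width: 0.007
```

```bash
cat >> h.py <<'E'
def tips(im,c,A=(556.2,22)):
    A=np.array(A)
    def pts(m,lo,hi,cen=None,da=40):
        q=np.argwhere(m)[:,::-1];W=np.array([onz(c,p,40)[:2] for p in q])-A
        n=np.linalg.norm(W,axis=1);a=np.degrees(np.arctan2(W[:,1],W[:,0]))
        k=(n>lo)&(n<hi)
        if cen is not None:k&=abs((a-cen+180)%360-180)<da
        return W[k]
    g=pts(mask(im,"green"),60,85,-37.4,15)
    y=pts(mask(im,"yellow"),26,66,None)
    h=cv2.cvtColor(im,cv2.COLOR_RGB2HSV)
    wm=cv2.inRange(h,(0,0,130),(180,60,255))
    gm=cv2.morphologyEx(mask(im,"green"),cv2.MORPH_CLOSE,np.ones((9,9),np.uint8))
    w=pts(cv2.bitwise_and(wm,gm),60,85,-37.4,15)
    out=[]
    for W in(y,w):
        v=cv2.fitLine(W.astype(np.float32),cv2.DIST_HUBER,0,.01,.01).ravel()
        d,p=v[:2],v[2:]
        if d@p<0:d=-d
        b=p@d;t=-b+np.sqrt(b*b-(p@p-62**2));T=p+t*d
        cross=p[0]*d[1]-p[1]*d[0]
        out.append((np.degrees(np.arctan2(T[1],T[0])),len(W),cross,np.degrees(np.arctan2(d[1],d[0])),T))
    (ya,ny,cy,dy,_),(wa,nw,cw,dw,_)=out
    print(f"tips: yellow {ya:.2f} (n{ny}, axis offset {cy:.2f}mm, dir {dy:.1f}) white {wa:.2f} (n{nw}, off {cw:.2f}, dir {dw:.1f}) diff {ya-wa:.2f} deg = {np.radians(ya-wa)*62:.2f} mm")
E
sed -i 's/    try: measure/    try: tips(im,c)\n    except Exception as e:print(n,e)\n    try: measure/' look.py; python3 look.py 9 wrist
python3 - <<'E'
from h import *
im=cv2.imread("pics/wrist9.png")[180:300,400:520];cv2.imwrite("pics/w9z.png",cv2.resize(im,None,fx=5,fy=5,interpolation=cv2.INTER_CUBIC))
E
```

```text
10.2833 [511.56  33.46  35.12] [-1.2  -0.09 -0.08] yaw 58.71437589382089
axis in tool [13.  44.3 35.1]
tips: yellow -32.72 (n341, axis offset 1.14mm, dir -31.7) white -37.00 (n189, off -0.58, dir -37.5) diff 4.28 deg = 4.63 mm
axis [556.01  23.11] r 61.61 n 97 | yellow -35.00094800681672 307 | green mean -36.4744714947696 563 white -37.52652004209939 | todo(yellow-white) 2.5255720352826714
```

View pics/w9z.png

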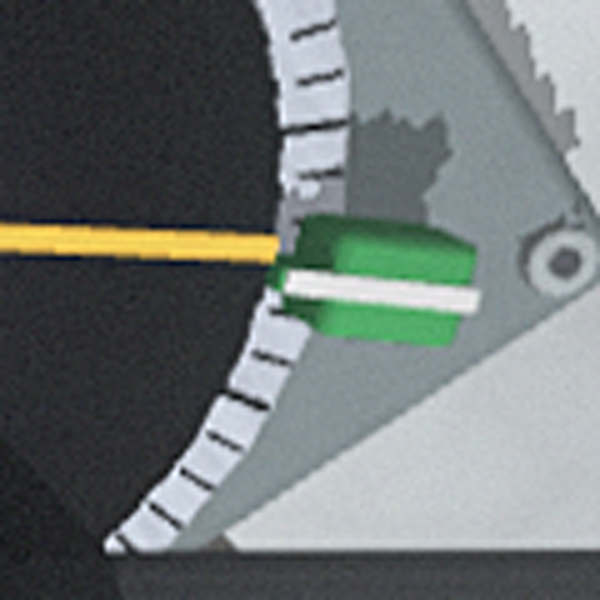

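```bash
sed -i 's/26,66,None)/26,64,-35,14)/' h.py; python3 - <<'E'
from h import *
from station import viewer
im=cv2.imread("pics/wrist9.png")[:,:,::-1].copy();c=viewer.calibration("wrist")
for A in((556.2,22),(556,23.1),(556.2,21)):tips(im,c,A)
E
```

```text
tips: yellow -33.37 (n334, axis offset -0.50mm, dir -33.8) white -37.04 (n188, off -0.59, dir -37.6) diff 3.67 deg = 3.97 mm
tips: yellow -34.11 (n340, axis offset 0.29mm, dir -33.8) white -37.77 (n181, off 0.47, dir -37.3) diff 3.67 deg = 3.97 mm
tips: yellow -32.61 (n329, axis offset -1.37mm, dir -33.9) white -36.29 (n190, off -1.67, dir -37.8) diff 3.68 deg = 3.98 mm
```

>>> send_rows --deltas '[[[0.005, -0.001, 0, 0, 0, 0.014, 0], [0.01, -0.002, 0, 0, 0, 0.028, 0], [0.01, -0.002, 0, 0, 0, 0.028, 0], [0.01, -0.002, 0, 0, 0, 0.028, 0]]]'

```text
clock: 10.67
tcp_pos: [512.2, 35.5, 35.1]
ee_rot: [[0.559, 0.829, -0.0], [0.829, -0.559, 0.0], [-0.0, -0.0, -1.0]]
contact_force: [-3.1, -0.4, 0.3]
gripper_width: 0.003
```

```bash
python3 look.py 10 wrist
```

```text
10.6667 [512.19  35.53  35.15] [-3.09 -0.42  0.33] yaw 55.98194823814855
axis in tool [13.1 44.3 35.1]
tips: yellow -35.93 (n334, axis offset -0.50mm, dir -36.4) white -36.97 (n193, off -0.79, dir -37.7) diff 1.04 deg = 1.13 mm
axis [556.25  23.17] r 61.56 n 94 | yellow -37.82863604680762 306 | green mean -36.55302523056463 578 white -37.62585972107728 | todo(yellow-white) -0.20277632573033344
```

Moving 2.6° behaved as expected, and 1.0° is left.

>>> send_rows --deltas '[[[0.002, 0, 0, 0, 0, 0.006, 0], [0.004, -0.001, 0, 0, 0, 0.011, 0], [0.004, -0.001, 0, 0, 0, 0.011, 0], [0.004, -0.001, 0, 0, 0, 0.011, 0]]]'

```text
clock: 11.05
tcp_pos: [512.5, 36.3, 35.1]
ee_rot: [[0.574, 0.819, -0.0], [0.819, -0.574, 0.0], [-0.0, -0.0, -1.0]]
contact_force: [-2.8, -0.2, 0.3]
gripper_width: 0.003
```

```bash
python3 look.py 11 wrist;python3 - <<'E'
from h import *
im=cv2.imread("pics/wrist11.png")[180:300,400:520];cv2.imwrite("pics/w11z.png",cv2.resize(im,None,fx=5,fy=5,interpolation=cv2.INTER_CUBIC))
E
```

```text
11.05 [512.47  36.29  35.13] [-2.77 -0.19  0.27] yaw 54.96707839728677
axis in tool [13.1 44.2 35.1]
tips: yellow -36.93 (n333, axis offset -0.47mm, dir -37.4) white -36.87 (n198, off -1.46, dir -38.2) diff -0.06 deg = -0.07 mm
axis [556.07  23.11] r 61.64 n 97 | yellow -38.845521661831576 308 | green mean -36.376250234017476 576 white -37.533145147147465 | todo(yellow-white) -1.3123765146841109
```

View pics/w11z.png

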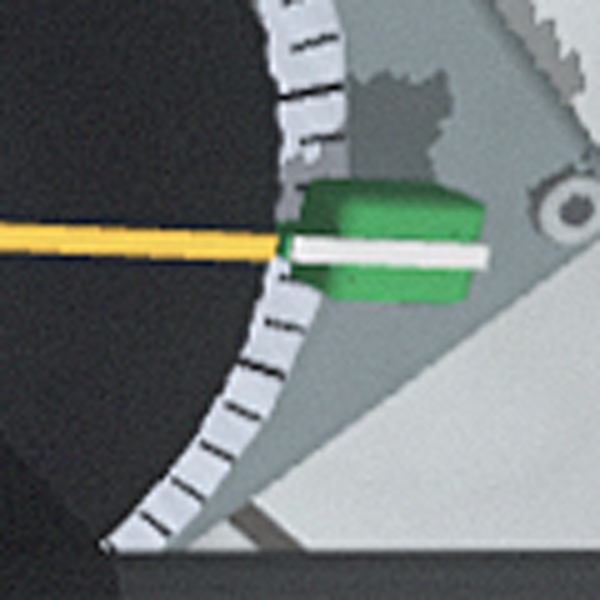

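The tips now meet in the crop: yellow at row 247, white at row 248, with a measured difference of −0.07 mm. I'll back off, lift and check again.

>>> send_rows --deltas '[[[-0.01, 0, 0, 0, 0, 0, 0], [-0.03, 0, 0, 0, 0, 0, 0], [-0.06, 0, 0, 0, 0, 0, 0], [-0.09, 0, -0.02, 0, 0, 0, 0], [-0.1, 0, -0.12, 0, 0, 0, 0], [-0.1, 0, -0.25, 0, 0, 0, 0], [-0.15, 0, -0.38, 0, 0, 0, 0], [-0.22, 0, -0.45, 0, 0, 0, 0], [-0.25, 0, -0.45, 0, 0, 0, 0], [-0.25, 0, -0.45, 0, 0, 0, 0]]]'

```text
clock: 11.93
tcp_pos: [483.5, -5.7, 125.8]
ee_rot: [[0.575, 0.818, 0.002], [0.818, -0.575, -0.0], [0.001, 0.002, -1.0]]
contact_force: [0.3, -0.7, -1.7]
gripper_width: 0.009
```

```bash
python3 look.py 12 wrist
```

```text
11.9333 [483.53  -5.73 125.81] [ 0.25 -0.72 -1.65] yaw 54.8917761786489
axis in tool [ 64.   43.5 125.9]
tips: yellow -36.93 (n172, axis offset 0.12mm, dir -36.8) white -37.05 (n104, off -0.97, dir -37.9) diff 0.11 deg = 0.12 mm
axis [555.93  22.72] r 61.53 n 156 | yellow -37.48420761064291 155 | green mean -37.544142555830085 262 white -37.496473942233955 | todo(yellow-white) 0.012266331591042956
```

View pics/wrist12.png

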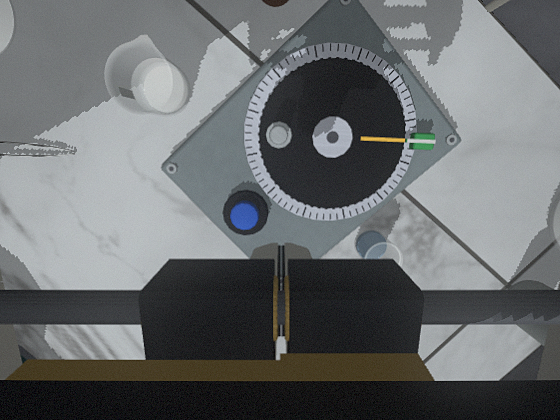

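```bash
python3 - <<'E'
from h import *
from station import viewer,arm
im=cv2.imread("pics/wrist12.png")[:,:,::-1].copy();c=viewer.calibration("wrist");s=arm.state()
b=max([q for q in blobs(im,"blue",100)],key=lambda q:q[1])
A=np.array([555.93,22.72]);print(b[0],b[1])
for z in(24,28,32,36,40):
    P=onz(c,b[0],z);print(z,P[:2].round(1),np.linalg.norm(P[:2]-A).round(2),"tool",(s["ee_rot"].T@(P-s["tcp_pos"])).round(1))
m=(cv2.inRange(cv2.cvtColor(im,cv2.COLOR_RGB2HSV),(105,150,40),(128,255,255)))
cs=max(cv2.findContours(m,0,2)[0],key=cv2.contourArea);print(cv2.minEnclosingCircle(cs))
cr=im[170:260,190:300];cv2.imwrite("pics/b12.png",cv2.resize(cr,None,fx=5,fy=5,interpolation=cv2.INTER_CUBIC)[:,:,::-1])
# triangulate with top
ct=viewer.calibration("top");o1,d1=ray(ct,(272.45,256.98));o2,d2=ray(c,b[0]);t=np.linalg.lstsq(np.c_[d1,-d2],o2-o1,rcond=None)[0];print(o1+d1*t[0],o2+d2*t[1])
E
```

```text
[243.82 215.96] 593
24 [450.8   8.4] 106.14 tool [ -7.7 -34.6 100.8]
28 [451.7   9. ] 105.08 tool [ -6.6 -34.1  96.8]
32 [452.7   9.6] 104.03 tool [ -5.6 -33.6  92.8]
36 [453.7  10.1] 102.98 tool [ -4.6 -33.2  88.8]
40 [454.7  10.7] 101.93 tool [ -3.6 -32.7  84.8]
((244.0736083984375, 215.4390869140625), 14.159996032714844)
[454.20593852   8.34686755  34.51193446] [453.35251887   9.91117871  34.50189877]
```

View pics/b12.png

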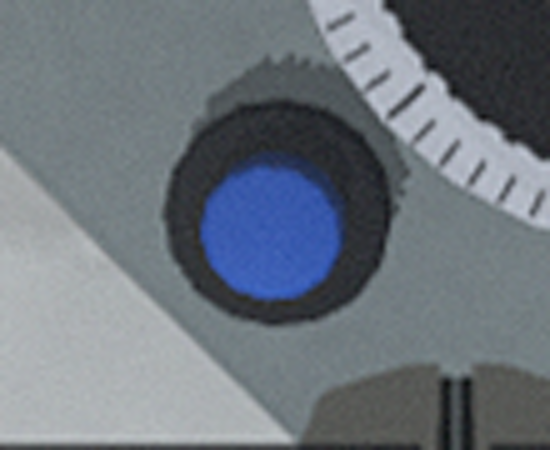

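>>> send_rows --deltas '[[[-0.007, -0.06, 0, 0, 0, 0, 0], [-0.014, -0.12, 0.04, 0, 0, 0, 0], [-0.021, -0.165, 0.12, 0, 0, 0, 0], [-0.021, -0.165, 0.22, 0, 0, 0, 0], [-0.021, -0.165, 0.32, 0, 0, 0, 0], [-0.021, -0.165, 0.39, 0, 0, 0, 0], [-0.021, -0.165, 0.42, 0, 0, 0, 0], [-0.021, -0.165, 0.42, 0, 0, 0, 0], [-0.021, -0.165, 0.42, 0, 0, 0, 0]]]'

```text
clock: 12.73
tcp_pos: [454.3, 11.0, 41.0]
ee_rot: [[0.574, 0.819, -0.001], [0.819, -0.574, 0.0], [-0.0, -0.001, -1.0]]
contact_force: [-0.6, -0.6, 1.3]
gripper_width: 0.003
```

```bash
python3 look.py 13 scene wrist;python3 - <<'E'
from h import *
im=cv2.imread("pics/scene13.png")[160:270,190:320];cv2.imwrite("pics/s13z.png",cv2.resize(im,None,fx=5,fy=5,interpolation=cv2.INTER_CUBIC))
E
```

```text
12.7333 [454.29  10.97  40.98] [-0.61 -0.63  1.29] yaw 54.969102045691585
axis in tool [67.2 77.4 40.9]
scene operands could not be broadcast together with shapes (0,) (2,) 
axis [552.4   21.35] r 63.0 n 53 | yellow 66.01241808534517 71 | green mean -41.1923850083813 30 white -42.79363007145128 | todo(yellow-white) 108.80604815679646
tips: yellow -37.07 (n318, axis offset -0.20mm, dir -37.3) white -37.20 (n189, off 0.09, dir -37.1) diff 0.13 deg = 0.14 mm
axis [555.54  22.9 ] r 61.49 n 150 | yellow -37.40510454177232 293 | green mean -37.51214308785975 703 white -37.4190406098188 | todo(yellow-white) 0.013936068046483285
```

View pics/s13z.png

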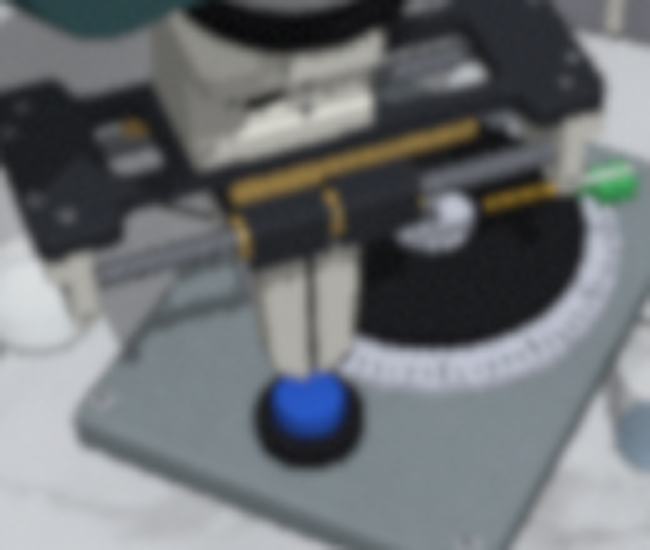

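View pics/wrist13.png

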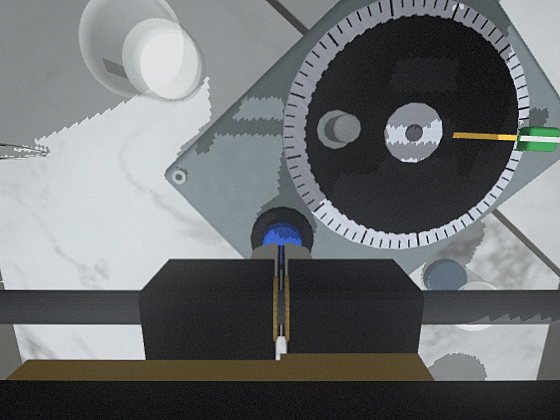

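>>> send_rows --deltas '[[[0, 0, 0.02, 0, 0, 0, 0], [0, 0, 0.04, 0, 0, 0, 0], [0, 0, 0.06, 0, 0, 0, 0], [0, 0, 0.07, 0, 0, 0, 0], [0, 0, 0.07, 0, 0, 0, 0]]]'

```text
clock: 13.25
tcp_pos: [454.1, 10.8, 26.5]
ee_rot: [[0.574, 0.819, -0.001], [0.819, -0.574, 0.0], [-0.0, -0.001, -1.0]]
contact_force: [-0.2, -0.2, 0.0]
gripper_width: 0.005
```

>>> send_rows --deltas '[[[0, 0, 0.005, 0, 0, 0, 0], [0, 0, 0.01, 0, 0, 0, 0], [0, 0, 0.015, 0, 0, 0, 0], [0, 0, 0.02, 0, 0, 0, 0], [0, 0, 0.02, 0, 0, 0, 0]]]'

```text
clock: 13.67
tcp_pos: [454.3, 10.8, 23.0]
ee_rot: [[0.574, 0.819, -0.0], [0.819, -0.574, 0.0], [-0.0, -0.0, -1.0]]
contact_force: [-0.1, -0.0, -0.2]
gripper_width: 0.004
```

>>> send_rows --deltas '[[[0, 0, 0.005, 0, 0, 0, 0], [0, 0, 0.01, 0, 0, 0, 0], [0, 0, 0.015, 0, 0, 0, 0], [0, 0, 0.015, 0, 0, 0, 0], [0, 0, 0.015, 0, 0, 0, 0]]]'

```text
clock: 14.08
tcp_pos: [454.4, 10.8, 20.2]
ee_rot: [[0.574, 0.819, 0.0], [0.819, -0.574, -0.0], [0.0, 0.0, -1.0]]
contact_force: [0.0, -0.1, 2.3]
gripper_width: 0.007
```

>>> send_rows --deltas '[[[0, 0, 0.005, 0, 0, 0, 0], [0, 0, 0.01, 0, 0, 0, 0], [0, 0, 0.01, 0, 0, 0, 0], [0, 0, 0.01, 0, 0, 0, 0]]]'

```text
clock: 14.42
tcp_pos: [454.4, 10.8, 18.2]
ee_rot: [[0.574, 0.819, 0.0], [0.819, -0.574, 0.0], [0.0, 0.0, -1.0]]
contact_force: [-0.1, 0.5, 3.4]
gripper_width: 0.006
```

>>> send_rows --deltas '[[[0, 0, 0.005, 0, 0, 0, 0], [0, 0, 0.01, 0, 0, 0, 0], [0, 0, 0.01, 0, 0, 0, 0], [0, 0, 0.01, 0, 0, 0, 0]]]'

```text
clock: 14.75
tcp_pos: [454.5, 10.8, 16.2]
ee_rot: [[0.574, 0.819, 0.0], [0.819, -0.574, -0.0], [0.0, 0.0, -1.0]]
contact_force: [-0.1, 0.0, 3.2]
gripper_width: 0.003
```

>>> send_rows --deltas '[[[0, 0, 0.005, 0, 0, 0, 0], [0, 0, 0.005, 0, 0, 0, 0], [0, 0, 0.005, 0, 0, 0, 0]]]'

```text
clock: 15.0
tcp_pos: [454.5, 10.8, 15.3]
ee_rot: [[0.574, 0.819, 0.0], [0.819, -0.574, -0.0], [0.0, 0.0, -1.0]]
contact_force: [-1.5, -0.7, 6.9]
gripper_width: 0.003
```

>>> send_rows --deltas '[[[0, 0, 0.003, 0, 0, 0, 0], [0, 0, 0.005, 0, 0, 0, 0], [0, 0, 0.005, 0, 0, 0, 0]]]'

```text
clock: 15.25
tcp_pos: [454.6, 10.8, 15.1]
ee_rot: [[0.574, 0.819, 0.0], [0.819, -0.574, -0.0], [0.0, 0.0, -1.0]]
contact_force: [-6.7, 0.3, 17.3]
gripper_width: 0.004
```

```bash
python3 look.py 14 wrist scene
```

```text
15.25 [454.57  10.83  15.14] [-6.74  0.27 17.34] yaw 54.96578957111383
axis in tool [67.2 77.  15.2]
tips: yellow -37.02 (n429, axis offset -0.29mm, dir -37.3) white nan (n12, off -62.51, dir -117.2) diff nan deg = nan mm
axis [555.52  23.06] r 61.45 n 113 | yellow -37.49326792706632 395 | green mean -39.157393871893646 124 white nan | todo(yellow-white) nan
scene operands could not be broadcast together with shapes (0,) (2,) 
axis [551.22  19.27] r 60.96 n 35 | yellow 124.57713704726723 42 | green mean -39.69618512774976 24 white -37.00752607058428 | todo(yellow-white) 161.5846631178515h.py:71: RuntimeWarning: invalid value encountered in sqrt
  b=p@d;t=-b+np.sqrt(b*b-(p@p-62**2));T=p+t*d
h.py:48: RuntimeWarning: invalid value encountered in scalar divide
  k=abs(aa-ga)<5;w=np.clip(np.median(pr[k])-pr,0,None)*k;wa=(w*aa).sum()/w.sum()
```

The force rose to 17 N with almost no further travel, so something has reached a hard stop. I'll check the picture to see whether it's the button that bottomed.

```bash
python3 - <<'E'
from h import *
im=cv2.imread("pics/scene14.png")[170:270,200:310];a=cv2.resize(im,(440,400),interpolation=cv2.INTER_CUBIC)
b=cv2.resize(cv2.imread("pics/wrist14.png")[190:290,230:320],(360,400),interpolation=cv2.INTER_CUBIC)
cv2.imwrite("pics/p14.png",np.hstack([a,b]))
E
```

```text
(no output)
```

View pics/p14.png

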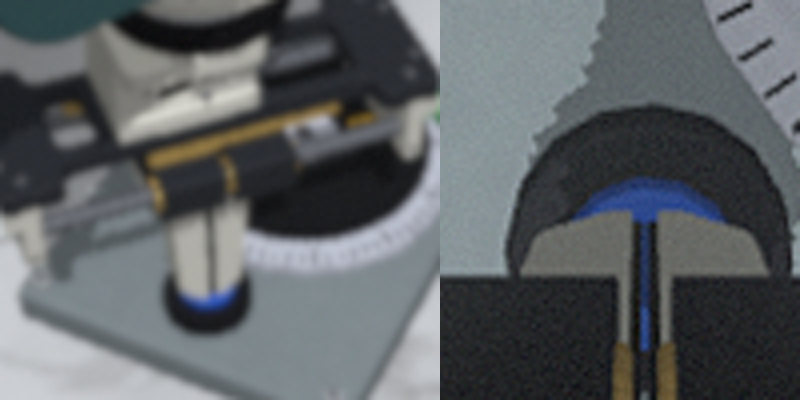

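The fingers rest on the button and a blue rim still shows above the collar, so the hard stop is the button bottoming. Contact came at about TCP z 21 and the stop at 15.1, which is about 6 mm of travel. Lifting now.

>>> send_rows --deltas '[[[0, 0, -0.01, 0, 0, 0, 0], [0, 0, -0.03, 0, 0, 0, 0], [0, 0, -0.06, 0, 0, 0, 0], [0, 0, -0.12, 0, 0, 0, 0], [0, 0, -0.22, 0, 0, 0, 0], [0, 0, -0.35, 0, 0, 0, 0], [0, 0, -0.48, 0, 0, 0, 0], [-0.1, 0, -0.58, 0, 0, 0, 0], [-0.2, 0, -0.6, 0, 0, 0, 0], [-0.25, 0, -0.6, 0, 0, 0, 0], [-0.25, 0, -0.6, 0, 0, 0, 0], [-0.25, 0, -0.6, 0, 0, 0, 0]]]'

```text
clock: 16.35
tcp_pos: [425.5, -30.1, 133.7]
ee_rot: [[0.575, 0.818, -0.0], [0.818, -0.575, 0.0], [0.0, -0.0, -1.0]]
contact_force: [0.0, 0.4, -0.4]
gripper_width: 0.002
```

```bash
python3 look.py 15 wrist top; python3 - <<'E'
from h import *
from station import viewer
im=cv2.imread("pics/wrist15.png")[:,:,::-1].copy();c=viewer.calibration("wrist")
b=max(blobs(im,"blue",100),key=lambda q:q[1]);print(b[0],b[1])
for z in(32,38):print(onz(c,b[0],z))
E
```

```text
16.35 [425.47 -30.14 133.74] [ 0.05  0.36 -0.37] yaw 54.88673745291097
axis in tool [117.5  77.2 133.7]
tips: yellow -37.11 (n156, axis offset 0.06mm, dir -37.1) white -37.35 (n106, off 0.33, dir -37.0) diff 0.23 deg = 0.25 mm
axis [555.23  22.41] r 61.78 n 107 | yellow -36.87818059087543 144 | green mean -38.307032750805575 338 white -37.1372866900281 | todo(yellow-white) 0.25910609915266747
tips: yellow -38.54 (n45, axis offset 1.40mm, dir -37.3) white -36.45 (n9, off -9.66, dir -45.4) diff -2.09 deg = -2.26 mm
axis [555.6   20.89] r 61.2 n 119 | yellow -37.39997314856074 39 | green mean -37.76540372499438 38 white -37.47040194370696 | todo(yellow-white) 0.07042879514622058
[281.75 154.26] 642
[454.75597968  10.22639415  32.        ]
[454.95853776  10.52678493  38.        ]
```

View pics/wrist15.png

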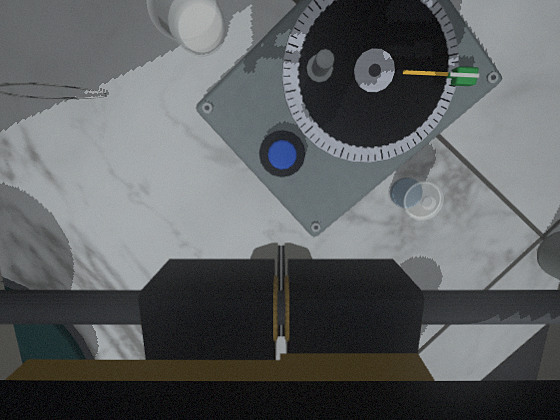

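View pics/top15.png

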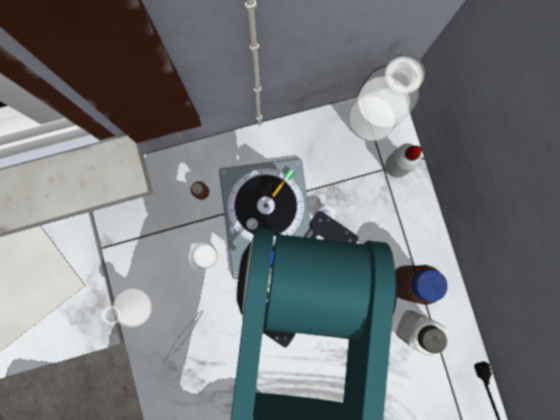

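```bash
python3 -c "
from station import workorder,arm
print(workorder.finish_job(),arm.state()['clock'])"
```

```text
the job is handed in; nothing more can be done
the job is handed in; nothing more can be done
```

The dial is set to the green rider and the blue button was pressed down once and released, in that order. I handed the job in at about 16.4 s.

- **Dial:** I pushed the post about 171° clockwise with closed fingers and backed off once the lines met. After pressing and lifting, the index and target tips were 0.25 mm apart or less (0.1–0.25°) in the wrist view. One of two readings from the top camera said −2.3 mm. I discounted it because its white-line fit rested on only 9 pixels; the other top reading gave 0.07°.
- **Button:** It first met the fingers at about TCP z = 21 mm and hit a hard stop at 15.1 mm, about 6 mm of travel. The force at the stop was 17 N. I had no direct readout of the button's travel, so "fully down" rests on the force and that distance. After lifting, no force remained on the tool, so nothing was holding the button down.
- **Beside the stage:** By eye, the vial and beaker were where they started in the last top picture. The weighing bottle was hidden by the arm there, but the last wrist picture showed it still upright beside the stage.
- **Mismatch with the given data:** With the gripper shut, the fingertips stood about 13–20 mm behind the TCP, not 17 mm ahead as stated. My first pushing pass therefore went over the post without touching it, and I repeated it lower.

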